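# Carry the row of resin samples to the metal rack in the same order

### The arm

A 6-joint arm with a two-finger parallel gripper is mounted at the origin on a cart in front of the work surface, level with it; the furniture and walls round the work are solid. World frame = base frame: x ahead of the robot, y to its left, z up, the work surface at z = 0. Lengths are in m, angles in rad, forces in N, time in s.
With the tool pointing down it reaches from about 0.3 to 1 m from the base axis. Payload 5.1 kg.
Tool frame: the origin (TCP) lies midway between the tips of the shut fingers; the grasp point (between the pads) lies 19 mm behind it; z points along the fingers, y is the line along which they close (so a half turn about z gives the same grasp; the last joint's range is limited). The gripper opens to 95 mm and grips with 3 to 60 N. Pads are 20 mm wide; open, the fingers measure 119 mm over their backs; the gripper's body (75 mm by 180 mm) begins 59 mm behind the grasp point.
Start: joints at [-1.189, 0.124, 1.65, -0, 1.367, -0.083], TCP at [0.291, -0.581, 0.215] pointing down, gripper open.
Joint ranges: [-2.61, 2.61], [-1.02, 2.33], [0.03, 2.71], [-1.35, 4.49], [0.32, 2.68], [-2.91, 2.91]. Speed limits (rad/s): [2.57, 2.57, 3.14, 3.14, 3.14, 3.14].

### API

Orientations are given as [roll, pitch, yaw] about the fixed x, y, z axes, in that order (R = Rz(yaw) Ry(pitch) Rx(roll)).
In Python, from bench import * gives the robot as it stands.
- The arm moves only by the shell command python3 -m creep 'ROWS'. ROWS is JSON, a list of rows, each an object with "claw": the gripper's target within -1 to 1 (fully open at 1, half-way at 0, shut at -1); "delta_pos": the shift along the world's x, y, z in units of 10 cm (1.0 is 10 cm), a list of three; "turn": the turn about the world's z in units of 180 degrees (1.0 is 180 degrees). A call has exactly 8 rows; each row is the pose to reach, as a shift and turn from the pose commanded when the call began, turning the shorter way round; what a row does not reach only later rows make up. A row lasts 1/10 s, in which the tool goes at most 50 mm and 8.59 degrees, less where a joint would pass 70% of its speed; a pose out of reach is approached as far as the arm can. A call with a number of a shift or a turn outside -1 to 1 is refused whole. A call with a gripper value outside its range is refused whole. The fingers move at their own pace and stop on an object; the grip force is fixed at half the most. Time passes only in rows, so rows that repeat a pose let the fingers close, or fill a call up. It gives the time, the measured TCP pose, the force, the opening and the grip force at its end, in the units of the state.
- sense(): the state, without advancing time (a new reading comes with each control period).
- camera(name): name is "scene" or "top" or "wrist"; returns a dict with "image" (384x512x3 uint8, red, green, blue), "camera_matrix" (3x3 intrinsics, pixels), "R" (3x3) and "t" (3): a world point X has camera coordinates R X + t. Camera axes: x right, y down, z forward; pixel columns grow to the right and rows downward; lengths in m; the calibration is good to about 2 mm. The wrist camera is an equidistant fisheye: a pixel r from the principal point sees the ray r / f radians off the axis. A picture is of the moment at which its call begins. There is no depth.
- finish_job(): hands the job in; it is judged then, once.
The state is a dict: "time_s": time; "joint_positions": joint angles; "qd": joint speeds; "effort": joint torques, N m; "tool_pos": TCP position; "ee_rot": TCP orientation; "contact_force": force on the tool from outside, world axes, zero at the start; "moment": the same for the moment, N m; "gripper_width": finger opening in m; "gripper_force": force on a finger pad.
Only numpy, scipy, OpenCV 4.12 (cv2) and the standard library are available. Lean on these libraries where they do the work, as an engineer would, in place of code of your own. Each camera call takes 0.05 s, during which the arm holds its last target. There are 200 camera calls.

### The job

The four small containers in the wooden rack stand in the order in which their batches were mixed, counted from the rack's handle end. Move them all into the empty metal rack, in the same order counted from its own handle end (the one nearest the wooden rack's handle goes nearest the metal rack's handle, and so on), one upright in each pocket and fully down on its floor. Set them down gently, do not drop them.

Things in the scene. Friction and masses are not known exactly. Their poses are not given: they have to be found in the camera images.
- hardener_bottle: Small off-white plastic bottle with a round shoulder, an orange-red label and a red screw cap; round body 40 mm in diameter (straight from about 5 to 60 mm height), 95 mm high, about 0.1 kg. Origin: centre of its foot; z up. Upright in a pocket of the wooden rack, 60 mm from its neighbours, so best gripped across the row, 45 mm above the foot.
- round_tin: Plain metal round tin, 36 mm in diameter, with a flat lid 37.6 mm in diameter from 62 to 74 mm height, 74 mm high, about 0.1 kg. Origin: centre of its foot; z up. Upright in a pocket of the wooden rack, 60 mm from its neighbours, so best gripped across the row, 45 mm above the foot.
- slim_tube: Slim dark grey plastic tube, 30 mm in diameter up to 82 mm height, then a black cap 24 mm in diameter, 96 mm high, 0.07 kg. Origin: centre of its foot; z up. Upright in a pocket of the wooden rack, 60 mm from its neighbours, so best gripped across the row, 45 mm above the foot.
- square_bottle: Pale plastic bottle with a square body, 33 x 33 mm and 66 mm high, sides along its x and y, rounded edges, and a round grey cap 24 mm in diameter, 86 mm high in all, 0.09 kg. Its sides stand within 0.15 rad of the row's direction. Origin: centre of its foot; z up. Upright in a pocket of the wooden rack, 60 mm from its neighbours, so best gripped across the row, 45 mm above the foot.
- disc_hardener_bottle: Dark rubber disc, 48 mm in diameter, 3 mm thick, fixed on the floor of the wooden rack's pocket in which the hardener bottle stands at the start (seen as a ring round its foot). It stays, marking where that container came from. Origin: centre of the underside.
- disc_round_tin: Dark rubber disc, 48 mm in diameter, 3 mm thick, fixed on the floor of the wooden rack's pocket in which the round tin stands at the start (seen as a ring round its foot). It stays, marking where that container came from. Origin: centre of the underside.
- disc_slim_tube: Dark rubber disc, 48 mm in diameter, 3 mm thick, fixed on the floor of the wooden rack's pocket in which the slim tube stands at the start (seen as a ring round its foot). It stays, marking where that container came from. Origin: centre of the underside.
- disc_square_bottle: Dark rubber disc, 48 mm in diameter, 3 mm thick, fixed on the floor of the wooden rack's pocket in which the square bottle stands at the start (seen as a ring round its foot). It stays, marking where that container came from. Origin: centre of the underside.
- wooden_rack: Light plywood rack plate, fixed, any yaw, 256x76x20 mm. Origin: centre of its underside, x along the row. A dark wire loop, 60 mm wide, top at z=44, stands at x=+122 only: the handle end. Round pockets, 54 mm wide, 8 mm deep, floor at z=12, centres at x=+90, +30, -30, -90 (from the handle end), y=0. At the start each pocket holds a container on a rubber disc (foot at z=15).
- metal_rack: Pale bare aluminium rack plate, fixed, any yaw, 256x76x20 mm. Origin: centre of its underside, x along the row. A dark wire loop, 60 mm wide, top at z=44, stands at x=+122 only: the handle end. Round pockets, 54 mm wide, 8 mm deep, floor at z=12, centres at x=+90, +30, -30, -90 (from the handle end), y=0. Empty at the start.
There are look-alikes about, which are no part of the job. Leave any pink look-alike of the round_tin alone.

How it is judged:
By the outcome, as a careful person would: the job done as asked, in the order asked, and still so for the second after the job is handed in, with the robot touching nothing.
It also fails if it takes over 115 s, if anything falls off the work surface, if the arm or the gripper's body presses on something with over 40 N, if the wrist force passes 120 N, or if a joint passes its speed limit or range.

## Working session

There is one attempt and no reset: what is moved stays moved. The work goes in short steps, Python scripts to look and compute and a shell command to move; the robot and the scene stay as the last step left them, time stands still between calls to the robot, and variables do not carry over. Pictures are saved under pics/ and viewed, at most 14 in all, crops included, and the job is handed in when it is done.

```bash
mkdir -p pics; cat > h.py <<'E'
from bench import *
import numpy as np, cv2, json, pickle
def snap(n):
    c=camera(n); pickle.dump(c,open(n+'.pkl','wb')); return c
def load(n): return pickle.load(open(n+'.pkl','rb'))
def px2w(c,u,v,z):
    K=np.array(c["camera_matrix"]);R=np.array(c["R"]);t=np.array(c["t"])
    d=R.T@np.linalg.inv(K)@np.array([u,v,1.]); o=-R.T@t
    return o+d*(z-o[2])/d[2]
def w2px(c,X):
    K=np.array(c["camera_matrix"]);p=K@(np.array(c["R"])@np.array(X)+np.array(c["t"]));return p[:2]/p[2]
E
python3 - <<'E'
from h import *
for n in("top","scene"):
    c=snap(n); print(n,np.round(c["camera_matrix"],1).tolist(),np.round(-np.array(c["R"]).T@c["t"],3),np.round(c["R"],2).tolist())
    im=cv2.resize(c["image"][:,:,::-1],(800,600),interpolation=cv2.INTER_CUBIC); cv2.imwrite(f"pics/{n}0.png",im)
print(sense())
E
```

```text
top [[429.2, 0.0, 258.0], [0.0, 429.2, 187.9], [0.0, 0.0, 1.0]] [0.387 0.081 1.264] [[0.02, -1.0, 0.01], [-0.99, -0.02, -0.11], [0.11, -0.01, -0.99]]
scene [[431.7, 0.0, 251.8], [0.0, 431.7, 192.3], [0.0, 0.0, 1.0]] [0.158 0.676 0.893] [[-0.87, -0.5, -0.01], [-0.37, 0.67, -0.64], [0.33, -0.56, -0.77]]
{'time_s': 0.1, 'joint_positions': array([-1.18858803e+00,  1.24461693e-01,  1.65151691e+00, -1.15680721e-05,
        1.36751733e+00, -8.25555479e-02]), 'qd': array([-7.48021102e-04,  6.63459297e-05, -1.94097507e-03,  6.42156436e-04,
        3.55645682e-04,  1.27157075e-04]), 'effort': array([ 4.40730673e-04, -4.18881118e+01, -3.61096716e+01,  7.77857867e-02,
        4.61987942e-02, -7.48682805e-05]), 'tool_pos': array([ 0.29111791, -0.58051562,  0.213508  ]), 'ee_rot': array([-3.13969492e+00, -1.45661216e-04,  4.64766050e-01]), 'contact_force': array([0.84162103, 0.43134518, 0.42287271]), 'moment': array([-0.00359703,  0.02035668, -0.01118436]), 'gripper_force': 0.0, 'gripper_width': 0.09490662279403954}
```

View pics/top0.png

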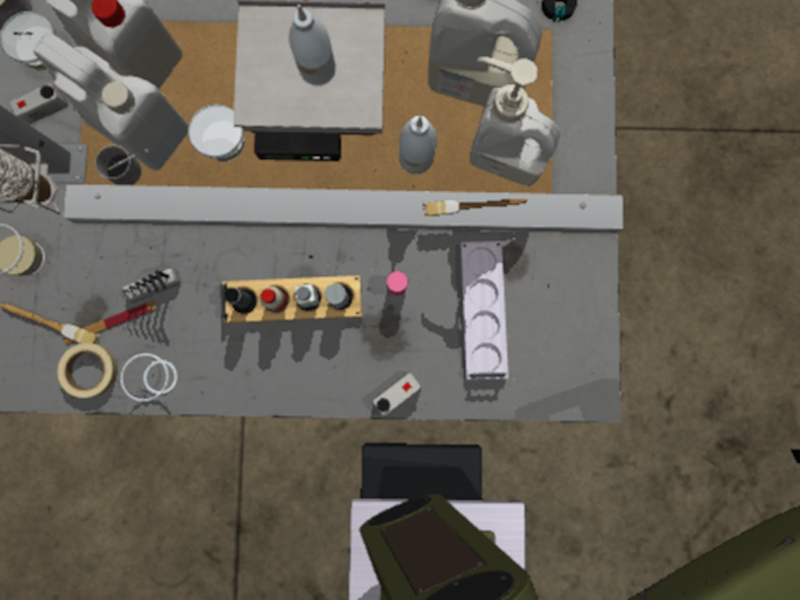

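View pics/scene0.png

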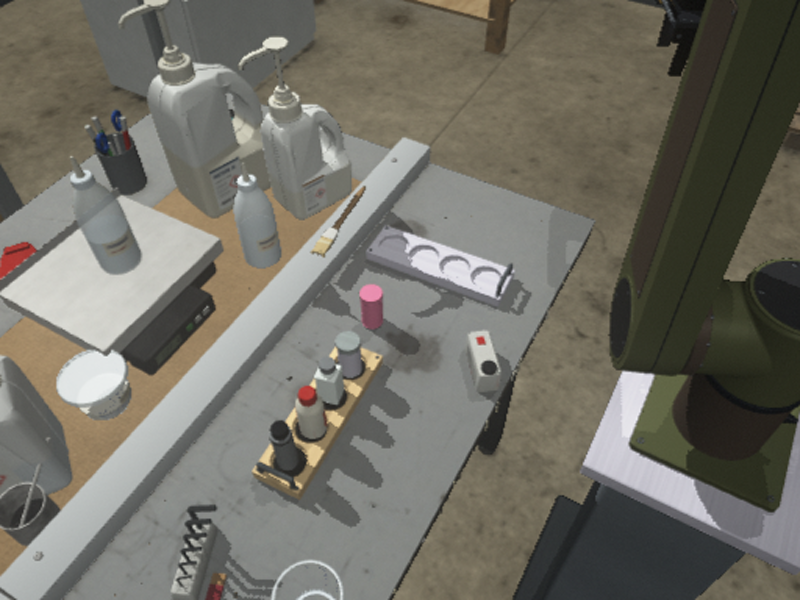

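The top view shows the wooden rack at (222–361, 278–320) with its handle at the left, next to the tube. The order from there is tube, hardener, square, tin. The metal rack is at (462–508, 240–378). In the scene view its loop stands at the end nearest the robot. The pink tin is at (397, 283) in the top view.

```bash
python3 - <<'E'
from h import *
c=load("top"); im=c["image"][:,:,::-1]
a=cv2.resize(im[170:214,135:235],(800,352),interpolation=cv2.INTER_CUBIC)
b=cv2.resize(im[150:246,285:335],None,fx=6,fy=6,interpolation=cv2.INTER_CUBIC)
cv2.imwrite("pics/a.png",a);cv2.imwrite("pics/b.png",b)
E
```

```text
(no output)
```

View pics/a.png

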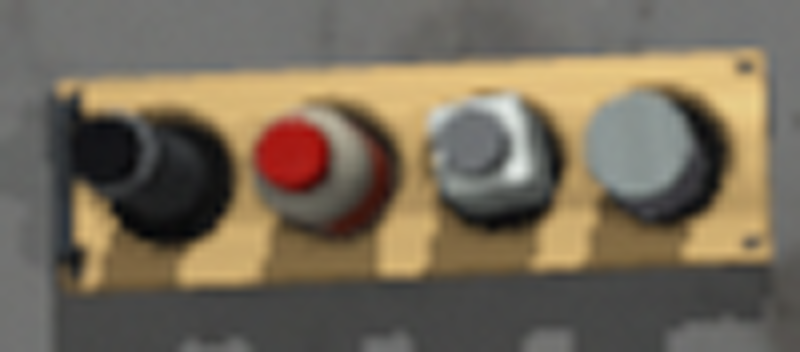

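View pics/b.png

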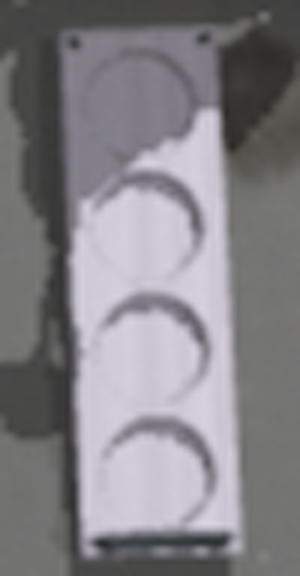

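Crop a shows the cap centres: tube (108,153), red cap (292,155), grey cap (475,142), tin lid (640,143). The rack corners are (57,82), (763,50), (770,262) and (62,290). Crop b shows the pocket rims centred near (138,102), (148,226), (152,349) and (158,474), with the dark loop along the bottom edge at y≈542, so that is the handle end.

```bash
python3 - <<'E'
from h import *
c=load("top")
A=lambda x,y,z:px2w(c,(x+.5)/8-.5+135,(y+.5)/8-.5+170,z)[:2]
B=lambda x,y,z:px2w(c,(x+.5)/6-.5+285,(y+.5)/6-.5+150,z)[:2]
np.set_printoptions(precision=4,suppress=True)
for n,p in dict(tube=(108,153,.111),hard=(292,155,.110),sq=(475,142,.101),tin=(640,143,.089)).items(): print(n,A(*p))
P=np.array([A(*p,.02) for p in((57,82),(763,50),(770,262),(62,290))]);print(P,P.mean(0))
d=(P[0]+P[3]-P[1]-P[2])/2; print("len",np.linalg.norm(d)); d/=np.linalg.norm(d); print("yaw",np.arctan2(d[1],d[0]))
print("pk",[P.mean(0)+d*s for s in(.09,.03,-.03,-.09)])
Q=np.array([B(*p,.02) for p in((63,32),(216,32),(240,553),(85,555))]);print(Q,Q.mean(0))
d=(Q[2]+Q[3]-Q[0]-Q[1])/2; print("len",np.linalg.norm(d)); d/=np.linalg.norm(d); print("yaw",np.arctan2(d[1],d[0]))
print("pk",[Q.mean(0)+d*s for s in(.09,.03,-.03,-.09)])
print([B(*p,.02) for p in((158,474),(152,349),(148,226),(138,102))])
E
```

```text
tube [0.5112 0.3653]
hard [0.5118 0.3037]
sq [0.5184 0.2435]
tin [0.5205 0.1886]
[[0.5466 0.4075]
 [0.5633 0.151 ]
 [0.4857 0.1465]
 [0.4708 0.402 ]] [0.5166 0.2768]
len 0.25650617380905044
yaw 1.632468984813368
pk [array([0.5111, 0.3666]), array([0.5148, 0.3067]), array([0.5185, 0.2468]), array([0.5222, 0.1869])]
[[ 0.6292 -0.0391]
 [ 0.6307 -0.1144]
 [ 0.3769 -0.1262]
 [ 0.3746 -0.0517]] [ 0.5028 -0.0828]
len 0.2544391866103736
yaw -3.093716230424239
pk [array([ 0.4129, -0.0872]), array([ 0.4729, -0.0843]), array([ 0.5328, -0.0814]), array([ 0.5927, -0.0785])]
[array([ 0.4139, -0.0866]), array([ 0.4742, -0.0835]), array([ 0.5341, -0.0813]), array([ 0.5951, -0.0762])]
```

```bash
python3 -m creep '[{"claw":1,"delta_pos":[0.02,0.06,0],"turn":0.005},{"claw":1,"delta_pos":[0.06,0.2,0],"turn":0.01},{"claw":1,"delta_pos":[0.1,0.34,0],"turn":0.015},{"claw":1,"delta_pos":[0.15,0.5,0],"turn":0.02},{"claw":1,"delta_pos":[0.2,0.66,0],"turn":0.03},{"claw":1,"delta_pos":[0.25,0.8,0],"turn":0.04},{"claw":1,"delta_pos":[0.28,0.93,0],"turn":0.045},{"claw":1,"delta_pos":[0.3,1,0],"turn":0.05}]'
python3 - <<'E'
from h import *
c=load("top")
for z in (0,.05): print(px2w(c,400*.64,226*.64,z),px2w(c,300*.64,195*.64,z))
E
```

```text
time_s: 0.9
tool_pos: [0.3218, -0.4796, 0.2148]
ee_rot: [3.141, -0.0, 0.624]
contact_force: [0.7, 0.1, -0.3]
gripper_width: 0.0951
gripper_force: 0.0
[0.66197773 0.0764189  0.        ] [0.71882749 0.26997225 0.        ]
[0.65111121 0.07660315 0.05      ] [0.70571134 0.26249729 0.05      ]
```

```bash

python3 -m creep '[{"claw":1,"delta_pos":[0.04,0.12,0],"turn":0.005},{"claw":1,"delta_pos":[0.08,0.25,0],"turn":0.01},{"claw":1,"delta_pos":[0.11,0.37,0],"turn":0.015},{"claw":1,"delta_pos":[0.15,0.5,0],"turn":0.02},{"claw":1,"delta_pos":[0.19,0.62,0],"turn":0.03},{"claw":1,"delta_pos":[0.23,0.75,0],"turn":0.04},{"claw":1,"delta_pos":[0.26,0.87,0],"turn":0.045},{"claw":1,"delta_pos":[0.3,1,0],"turn":0.05}]' >/dev/null
python3 -m creep '[{"claw":1,"delta_pos":[0.04,0.12,0],"turn":0.005},{"claw":1,"delta_pos":[0.08,0.25,0],"turn":0.01},{"claw":1,"delta_pos":[0.11,0.37,0],"turn":0.015},{"claw":1,"delta_pos":[0.15,0.5,0],"turn":0.02},{"claw":1,"delta_pos":[0.19,0.62,0],"turn":0.03},{"claw":1,"delta_pos":[0.23,0.75,0],"turn":0.04},{"claw":1,"delta_pos":[0.26,0.87,0],"turn":0.045},{"claw":1,"delta_pos":[0.3,1,0],"turn":0.05}]' >/dev/null
python3 -m creep '[{"claw":1,"delta_pos":[0.04,0.12,0],"turn":0.005},{"claw":1,"delta_pos":[0.08,0.25,0],"turn":0.01},{"claw":1,"delta_pos":[0.11,0.37,0],"turn":0.015},{"claw":1,"delta_pos":[0.15,0.5,0],"turn":0.02},{"claw":1,"delta_pos":[0.19,0.62,0],"turn":0.03},{"claw":1,"delta_pos":[0.23,0.75,0],"turn":0.04},{"claw":1,"delta_pos":[0.26,0.87,0],"turn":0.045},{"claw":1,"delta_pos":[0.3,1,0],"turn":0.05}]' >/dev/null
python3 -m creep '[{"claw":1,"delta_pos":[0.04,0.12,0],"turn":0.005},{"claw":1,"delta_pos":[0.08,0.25,0],"turn":0.01},{"claw":1,"delta_pos":[0.11,0.37,0],"turn":0.015},{"claw":1,"delta_pos":[0.15,0.5,0],"turn":0.02},{"claw":1,"delta_pos":[0.19,0.62,0],"turn":0.03},{"claw":1,"delta_pos":[0.23,0.75,0],"turn":0.04},{"claw":1,"delta_pos":[0.26,0.87,0],"turn":0.045},{"claw":1,"delta_pos":[0.3,1,0],"turn":0.05}]' >/dev/null
python3 -m creep '[{"claw":1,"delta_pos":[0.04,0.12,0],"turn":0.01},{"claw":1,"delta_pos":[0.08,0.25,0],"turn":0.02},{"claw":1,"delta_pos":[0.11,0.37,0],"turn":0.03},{"claw":1,"delta_pos":[0.15,0.5,0],"turn":0.04},{"claw":1,"delta_pos":[0.19,0.62,0],"turn":0.05},{"claw":1,"delta_pos":[0.23,0.75,0],"turn":0.06},{"claw":1,"delta_pos":[0.26,0.87,0],"turn":0.065},{"claw":1,"delta_pos":[0.3,1,0],"turn":0.07}]'
```

```text
time_s: 4.9
tool_pos: [0.4716, 0.02, 0.2146]
ee_rot: [-3.142, 0.0, 1.471]
contact_force: [0.2, -0.8, 0.2]
gripper_width: 0.095
gripper_force: 0.0
```

```bash

python3 -m creep '[{"claw":1,"delta_pos":[0.04,0.12,0],"turn":0.005},{"claw":1,"delta_pos":[0.08,0.25,0],"turn":0.01},{"claw":1,"delta_pos":[0.11,0.37,0],"turn":0.015},{"claw":1,"delta_pos":[0.15,0.5,0],"turn":0.02},{"claw":1,"delta_pos":[0.19,0.62,0],"turn":0.03},{"claw":1,"delta_pos":[0.23,0.75,0],"turn":0.04},{"claw":1,"delta_pos":[0.26,0.87,0],"turn":0.045},{"claw":1,"delta_pos":[0.3,1,0],"turn":0.052}]' >/dev/null
python3 -m creep '[{"claw":1,"delta_pos":[0.04,0.12,0],"turn":0},{"claw":1,"delta_pos":[0.08,0.25,0],"turn":0},{"claw":1,"delta_pos":[0.12,0.4,0],"turn":0},{"claw":1,"delta_pos":[0.16,0.52,0],"turn":0},{"claw":1,"delta_pos":[0.19,0.62,0],"turn":0},{"claw":1,"delta_pos":[0.19,0.68,0],"turn":0},{"claw":1,"delta_pos":[0.19,0.68,0],"turn":0},{"claw":1,"delta_pos":[0.19,0.68,0],"turn":0}]'
python3 - <<'E'
from h import *
c=snap("wrist"); print(c["camera_matrix"],-np.array(c["R"]).T@c["t"],c["R"])
cv2.imwrite("pics/w1.png",cv2.resize(c["image"][:,:,::-1],(800,600),interpolation=cv2.INTER_CUBIC))
K=np.array(c["camera_matrix"])
def fe(X):
    p=np.array(c["R"])@np.array(X)+np.array(c["t"]); r=np.hypot(p[0],p[1]); th=np.arctan2(r,p[2])
    return (np.array([K[0,0]*th*p[0]/r+K[0,2],K[1,1]*th*p[1]/r+K[1,2]])+.5)*1.5625-.5
for n,X in dict(tube=(.511,.366,.111),hard=(.513,.305,.11),sq=(.5184,.245,.101),tin=(.521,.188,.089),tcp=(.5205,.188,.06)).items(): print(n,fe(X))
E
```

```text
time_s: 6.5
tool_pos: [0.5202, 0.1868, 0.2146]
ee_rot: [-3.141, 0.0, 1.634]
contact_force: [-0.2, -0.9, -0.2]
gripper_width: 0.0951
gripper_force: 0.0
[[297.31863964   0.         259.17469294]
 [  0.         297.31863964 189.68880026]
 [  0.           0.           1.        ]] [0.51524613 0.26085947 0.38426807] [[ 9.98074221e-01  6.20240626e-02 -9.30222803e-04]
 [ 6.00780049e-02 -9.62808047e-01  2.63422279e-01]
 [ 1.54428939e-02 -2.62970872e-01 -9.64680174e-01]]
tube [409.55033986   2.11944559]
hard [406.53660512  98.61324657]
sq [409.24598652 199.08790674]
tin [407.53040325 285.54307842]
tcp [406.67664483 275.7627718 ]
```

View pics/w1.png

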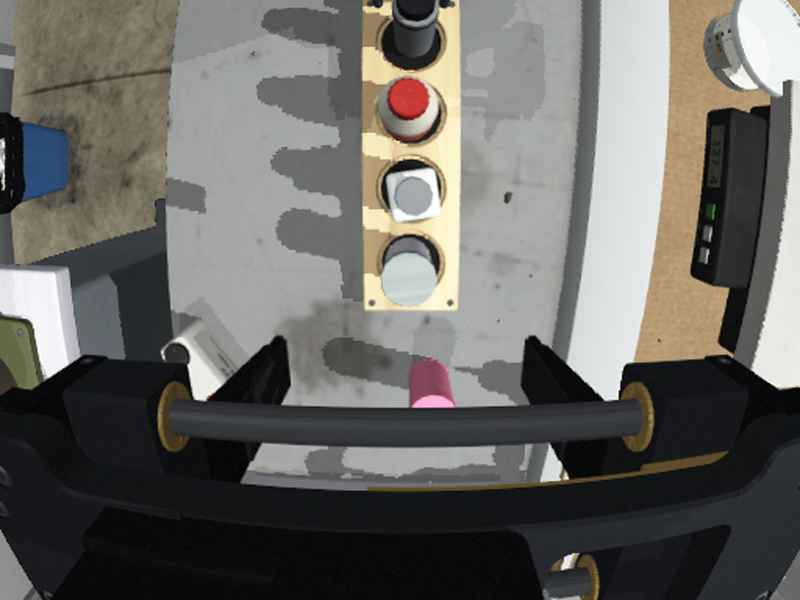

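The wrist view shows the four caps at (414,20), (409,99), (412,195) and (409,279), within about 4 mm of my estimates. The fingers straddle the row. I'll take the tin first.

```bash

python3 -m creep '[{"claw":1,"delta_pos":[0,0.03,-0.1],"turn":0},{"claw":1,"delta_pos":[0,0.03,-0.25],"turn":0},{"claw":1,"delta_pos":[0,0.03,-0.4],"turn":0},{"claw":1,"delta_pos":[0,0.03,-0.55],"turn":0},{"claw":1,"delta_pos":[0,0.03,-0.7],"turn":0},{"claw":1,"delta_pos":[0,0.03,-0.8],"turn":0},{"claw":1,"delta_pos":[0,0.03,-0.9],"turn":0},{"claw":1,"delta_pos":[0,0.03,-1],"turn":0}]' >/dev/null
python3 -m creep '[{"claw":1,"delta_pos":[0,0,-0.15],"turn":0},{"claw":1,"delta_pos":[0,0,-0.3],"turn":0},{"claw":1,"delta_pos":[0,0,-0.45],"turn":0},{"claw":1,"delta_pos":[0,0,-0.55],"turn":0},{"claw":1,"delta_pos":[0,0,-0.65],"turn":0},{"claw":1,"delta_pos":[0,0,-0.7],"turn":0},{"claw":1,"delta_pos":[0,0,-0.74],"turn":0},{"claw":1,"delta_pos":[0,0,-0.74],"turn":0}]'
python3 -m creep '[{"claw":0.2,"delta_pos":[0,0,0],"turn":0},{"claw":0,"delta_pos":[0,0,0],"turn":0},{"claw":-0.2,"delta_pos":[0,0,0],"turn":0},{"claw":-0.4,"delta_pos":[0,0,0],"turn":0},{"claw":-1,"delta_pos":[0,0,0],"turn":0},{"claw":-1,"delta_pos":[0,0,0],"turn":0},{"claw":-1,"delta_pos":[0,0,0],"turn":0},{"claw":-1,"delta_pos":[0,0,0],"turn":0}]'
```

```text
time_s: 8.15
tool_pos: [0.5202, 0.1899, 0.0403]
ee_rot: [-3.141, 0.0, 1.633]
contact_force: [0.2, -0.3, -0.7]
gripper_width: 0.0952
gripper_force: 0.0
time_s: 8.95
tool_pos: [0.5204, 0.19, 0.0407]
ee_rot: [3.141, 0.0, 1.634]
contact_force: [-0.9, -0.2, -0.5]
gripper_width: 0.0372
gripper_force: 30.1
```

```bash

python3 -m creep '[{"claw":-1,"delta_pos":[0,0,0.06],"turn":0},{"claw":-1,"delta_pos":[0,0,0.2],"turn":0},{"claw":-1,"delta_pos":[0,0,0.35],"turn":0},{"claw":-1,"delta_pos":[0,0,0.5],"turn":0},{"claw":-1,"delta_pos":[0,0,0.65],"turn":0},{"claw":-1,"delta_pos":[0,0,0.8],"turn":0},{"claw":-1,"delta_pos":[0,0,0.92],"turn":0},{"claw":-1,"delta_pos":[0,0,1],"turn":0}]'
python3 -m creep '[{"claw":-1,"delta_pos":[0.02,-0.06,0.05],"turn":-0.01},{"claw":-1,"delta_pos":[0.05,-0.18,0.1],"turn":-0.03},{"claw":-1,"delta_pos":[0.08,-0.3,0.15],"turn":-0.05},{"claw":-1,"delta_pos":[0.12,-0.42,0.2],"turn":-0.07},{"claw":-1,"delta_pos":[0.15,-0.54,0.2],"turn":-0.09},{"claw":-1,"delta_pos":[0.18,-0.66,0.2],"turn":-0.12},{"claw":-1,"delta_pos":[0.21,-0.78,0.2],"turn":-0.15},{"claw":-1,"delta_pos":[0.25,-0.9,0.2],"turn":-0.17}]' >/dev/null
python3 -m creep '[{"claw":-1,"delta_pos":[0.03,-0.12,0],"turn":-0.02},{"claw":-1,"delta_pos":[0.06,-0.24,0],"turn":-0.04},{"claw":-1,"delta_pos":[0.09,-0.36,0],"turn":-0.06},{"claw":-1,"delta_pos":[0.12,-0.48,0],"turn":-0.08},{"claw":-1,"delta_pos":[0.15,-0.59,0],"turn":-0.1},{"claw":-1,"delta_pos":[0.18,-0.7,0],"turn":-0.12},{"claw":-1,"delta_pos":[0.21,-0.8,0],"turn":-0.15},{"claw":-1,"delta_pos":[0.25,-0.9,0],"turn":-0.17}]' >/dev/null
python3 -m creep '[{"claw":-1,"delta_pos":[0.03,-0.12,0],"turn":-0.02},{"claw":-1,"delta_pos":[0.06,-0.24,0],"turn":-0.04},{"claw":-1,"delta_pos":[0.09,-0.36,0],"turn":-0.06},{"claw":-1,"delta_pos":[0.12,-0.5,0],"turn":-0.08},{"claw":-1,"delta_pos":[0.16,-0.65,0],"turn":-0.11},{"claw":-1,"delta_pos":[0.2,-0.78,0],"turn":-0.14},{"claw":-1,"delta_pos":[0.235,-0.87,0],"turn":-0.165},{"claw":-1,"delta_pos":[0.235,-0.87,0],"turn":-0.165}]'
python3 - <<'E'
from h import *
c=snap("wrist"); 
cv2.imwrite("pics/w2.png",cv2.resize(c["image"][:,:,::-1],(800,600),interpolation=cv2.INTER_CUBIC))
E
```

```text
time_s: 9.75
tool_pos: [0.5209, 0.1901, 0.1425]
ee_rot: [3.14, -0.0, 1.633]
contact_force: [-0.1, -0.9, -0.8]
gripper_width: 0.037
gripper_force: 30.0
time_s: 12.15
tool_pos: [0.5936, -0.0784, 0.16]
ee_rot: [-3.142, 0.001, 0.044]
contact_force: [0.1, -0.4, -0.8]
gripper_width: 0.037
gripper_force: 30.0
```

View pics/w2.png

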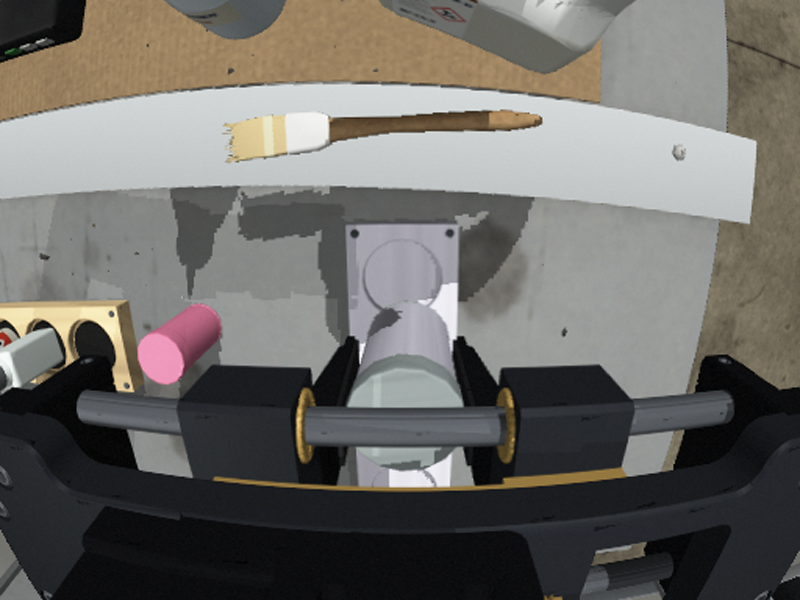

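The tin is held upright. The far pocket rim is centred near (402,275). I'll check that against the fisheye model.

```bash
cat >> h.py <<'E'
def fe2w(c,x,y,z):  # x,y in the 800x600 enlargement
    K=np.array(c["camera_matrix"]);R=np.array(c["R"]);t=np.array(c["t"])
    u=((x+.5)/1.5625-.5-K[0,2])/K[0,0]; v=((y+.5)/1.5625-.5-K[1,2])/K[1,1]; th=np.hypot(u,v)
    d=R.T@np.array([np.sin(th)*u/th,np.sin(th)*v/th,np.cos(th)]); o=-R.T@t
    return np.round(o+d*(z-o[2])/d[2],4)
E
python3 - <<'E'
from h import *
c=load("wrist")
for p in((402,275),(363,275),(441,275),(402,240)): print(fe2w(c,*p,.02))
print(fe2w(c,346,225,.02),fe2w(c,459,224,.02))
E
```

```text
[ 0.5976 -0.0758  0.02  ]
[ 0.5964 -0.0491  0.02  ]
[ 0.5988 -0.1024  0.02  ]
[ 0.6217 -0.0747  0.02  ]
[ 0.6305 -0.0367  0.02  ] [ 0.6344 -0.1125  0.02  ]
```

```bash

python3 -m creep '[{"claw":-1,"delta_pos":[0.01,0.01,-0.08],"turn":0},{"claw":-1,"delta_pos":[0.01,0.01,-0.2],"turn":0},{"claw":-1,"delta_pos":[0.01,0.01,-0.35],"turn":0},{"claw":-1,"delta_pos":[0.01,0.01,-0.5],"turn":0},{"claw":-1,"delta_pos":[0.01,0.01,-0.65],"turn":0},{"claw":-1,"delta_pos":[0.01,0.01,-0.78],"turn":0},{"claw":-1,"delta_pos":[0.01,0.01,-0.87],"turn":0},{"claw":-1,"delta_pos":[0.01,0.01,-0.92],"turn":0}]' >/dev/null
python3 -m creep '[{"claw":-1,"delta_pos":[0,0,-0.06],"turn":0},{"claw":-1,"delta_pos":[0,0,-0.12],"turn":0},{"claw":-1,"delta_pos":[0,0,-0.17],"turn":0},{"claw":-1,"delta_pos":[0,0,-0.21],"turn":0},{"claw":-1,"delta_pos":[0,0,-0.24],"turn":0},{"claw":-1,"delta_pos":[0,0,-0.26],"turn":0},{"claw":-1,"delta_pos":[0,0,-0.28],"turn":0},{"claw":-1,"delta_pos":[0,0,-0.29],"turn":0}]'
```

```text
time_s: 13.8
tool_pos: [0.5948, -0.076, 0.0396]
ee_rot: [-3.142, -0.0, 0.047]
contact_force: [-0.2, 0.1, -0.3]
gripper_width: 0.0368
gripper_force: 30.0
```

```bash

python3 -m creep '[{"claw":-1,"delta_pos":[0,0,-0.005],"turn":0},{"claw":-1,"delta_pos":[0,0,-0.01],"turn":0},{"claw":-1,"delta_pos":[0,0,-0.01],"turn":0},{"claw":-1,"delta_pos":[0,0,-0.015],"turn":0},{"claw":-1,"delta_pos":[0,0,-0.015],"turn":0},{"claw":-1,"delta_pos":[0,0,-0.02],"turn":0},{"claw":-1,"delta_pos":[0,0,-0.02],"turn":0},{"claw":-1,"delta_pos":[0,0,-0.02],"turn":0}]'
```

```text
time_s: 14.6
tool_pos: [0.5948, -0.076, 0.0377]
ee_rot: [3.142, -0.0, 0.047]
contact_force: [0.3, -0.5, -0.9]
gripper_width: 0.0369
gripper_force: 30.0
```

```bash

python3 -m creep '[{"claw":-1,"delta_pos":[0,0,-0.003],"turn":0},{"claw":-1,"delta_pos":[0,0,-0.005],"turn":0},{"claw":-1,"delta_pos":[0,0,-0.005],"turn":0},{"claw":-1,"delta_pos":[0,0,-0.008],"turn":0},{"claw":-1,"delta_pos":[0,0,-0.01],"turn":0},{"claw":-1,"delta_pos":[0,0,-0.01],"turn":0},{"claw":-1,"delta_pos":[0,0,-0.01],"turn":0},{"claw":-1,"delta_pos":[0,0,-0.01],"turn":0}]'
```

```text
time_s: 15.4
tool_pos: [0.5952, -0.0761, 0.0375]
ee_rot: [3.141, -0.001, 0.047]
contact_force: [-2.0, -0.2, 5.3]
gripper_width: 0.0368
gripper_force: 30.0
```

```bash

python3 -m creep '[{"claw":-0.15,"delta_pos":[0,0,0],"turn":0},{"claw":-0.1,"delta_pos":[0,0,0],"turn":0},{"claw":0,"delta_pos":[0,0,0],"turn":0},{"claw":0.2,"delta_pos":[0,0,0],"turn":0},{"claw":0.4,"delta_pos":[0,0,0],"turn":0},{"claw":0.6,"delta_pos":[0,0,0],"turn":0},{"claw":0.8,"delta_pos":[0,0,0],"turn":0},{"claw":0.8,"delta_pos":[0,0,0],"turn":0}]'
python3 -m creep '[{"claw":1,"delta_pos":[0,0,0.05],"turn":0},{"claw":1,"delta_pos":[0,0,0.15],"turn":0},{"claw":1,"delta_pos":[0,0,0.3],"turn":0},{"claw":1,"delta_pos":[0,0,0.45],"turn":0},{"claw":1,"delta_pos":[0,0,0.6],"turn":0},{"claw":1,"delta_pos":[0,0,0.75],"turn":0},{"claw":1,"delta_pos":[0,0,0.9],"turn":0},{"claw":1,"delta_pos":[0,0,1],"turn":0}]' >/dev/null
python3 -m creep '[{"claw":1,"delta_pos":[-0.02,0.06,0.04],"turn":0.01},{"claw":1,"delta_pos":[-0.04,0.16,0.08],"turn":0.02},{"claw":1,"delta_pos":[-0.06,0.26,0.12],"turn":0.04},{"claw":1,"delta_pos":[-0.08,0.36,0.16],"turn":0.05},{"claw":1,"delta_pos":[-0.1,0.46,0.2],"turn":0.07},{"claw":1,"delta_pos":[-0.13,0.57,0.2],"turn":0.09},{"claw":1,"delta_pos":[-0.16,0.68,0.2],"turn":0.11},{"claw":1,"delta_pos":[-0.19,0.8,0.2],"turn":0.127}]' >/dev/null
python3 -m creep '[{"claw":1,"delta_pos":[-0.02,0.1,0],"turn":0.01},{"claw":1,"delta_pos":[-0.04,0.2,0],"turn":0.03},{"claw":1,"delta_pos":[-0.07,0.3,0],"turn":0.05},{"claw":1,"delta_pos":[-0.09,0.4,0],"turn":0.06},{"claw":1,"delta_pos":[-0.12,0.5,0],"turn":0.08},{"claw":1,"delta_pos":[-0.14,0.6,0],"turn":0.09},{"claw":1,"delta_pos":[-0.16,0.7,0],"turn":0.11},{"claw":1,"delta_pos":[-0.19,0.8,0],"turn":0.127}]' >/dev/null
python3 -m creep '[{"claw":1,"delta_pos":[-0.02,0.1,0],"turn":0.01},{"claw":1,"delta_pos":[-0.04,0.2,0],"turn":0.03},{"claw":1,"delta_pos":[-0.07,0.3,0],"turn":0.05},{"claw":1,"delta_pos":[-0.09,0.4,0],"turn":0.06},{"claw":1,"delta_pos":[-0.12,0.5,0],"turn":0.08},{"claw":1,"delta_pos":[-0.14,0.6,0],"turn":0.09},{"claw":1,"delta_pos":[-0.16,0.7,0],"turn":0.11},{"claw":1,"delta_pos":[-0.19,0.8,0],"turn":0.127}]' >/dev/null
python3 -m creep '[{"claw":1,"delta_pos":[-0.03,0.12,0],"turn":0.01},{"claw":1,"delta_pos":[-0.06,0.24,0],"turn":0.03},{"claw":1,"delta_pos":[-0.09,0.36,0],"turn":0.05},{"claw":1,"delta_pos":[-0.12,0.48,0],"turn":0.07},{"claw":1,"delta_pos":[-0.15,0.6,0],"turn":0.09},{"claw":1,"delta_pos":[-0.18,0.72,0],"turn":0.11},{"claw":1,"delta_pos":[-0.2,0.83,0],"turn":0.124},{"claw":1,"delta_pos":[-0.2,0.83,0],"turn":0.124}]'
```

```text
time_s: 16.2
tool_pos: [0.5948, -0.0761, 0.0367]
ee_rot: [3.142, -0.0, 0.047]
contact_force: [-0.0, 1.0, 0.5]
gripper_width: 0.0819
gripper_force: 0.0
time_s: 20.2
tool_pos: [0.5175, 0.2483, 0.1567]
ee_rot: [3.142, -0.0, 1.635]
contact_force: [0.3, -0.2, -0.5]
gripper_width: 0.0952
gripper_force: 0.0
```

```bash
python3 - <<'E'
from h import *
c=snap("wrist"); s=snap("scene")
w=cv2.resize(c["image"][:,:,::-1],(800,600),interpolation=cv2.INTER_CUBIC)[0:400,250:600]
b=cv2.resize(s["image"][120:220,200:350,::-1],(450,300),interpolation=cv2.INTER_CUBIC)
o=np.zeros((400,800,3),np.uint8);o[:,:350]=w;o[:300,350:]=b
cv2.imwrite("pics/w3.png",o)
E
```

```text
(no output)
```

View pics/w3.png

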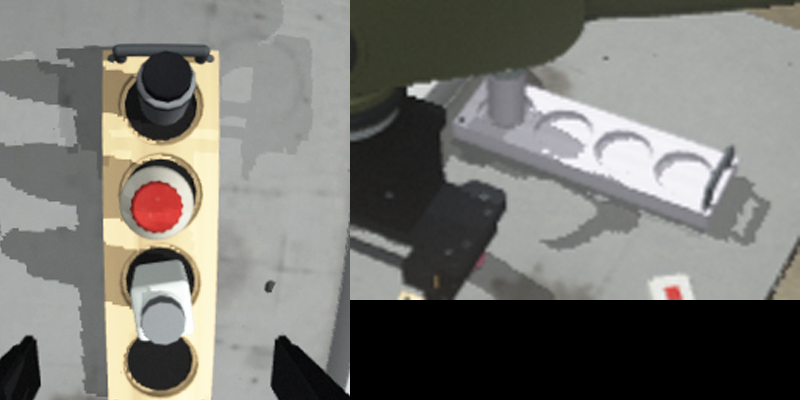

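The right half shows the tin upright in the far pocket. In the wrist part, the caps are at square (414,320), red (407,206) and tube (416,76).

```bash
python3 - <<'E'
from h import *
c=load("wrist")
print(fe2w(c,414,320,.101),fe2w(c,407,206,.11),fe2w(c,416,76,.111))
E
```

```text
[0.5214 0.2489 0.101 ] [0.514  0.3069 0.11  ] [0.5142 0.3681 0.111 ]
```

```bash

python3 -m creep '[{"claw":1,"delta_pos":[0.02,-0.01,-0.1],"turn":0},{"claw":1,"delta_pos":[0.02,-0.01,-0.2],"turn":0},{"claw":1,"delta_pos":[0.02,-0.01,-0.35],"turn":0},{"claw":1,"delta_pos":[0.02,-0.01,-0.5],"turn":0},{"claw":1,"delta_pos":[0.02,-0.01,-0.65],"turn":0},{"claw":1,"delta_pos":[0.02,-0.01,-0.8],"turn":0},{"claw":1,"delta_pos":[0.02,-0.01,-0.9],"turn":0},{"claw":1,"delta_pos":[0.02,-0.01,-1],"turn":0}]' >/dev/null
python3 -m creep '[{"claw":0.8,"delta_pos":[0,0,-0.07],"turn":0},{"claw":0.6,"delta_pos":[0,0,-0.12],"turn":0},{"claw":0.4,"delta_pos":[0,0,-0.155],"turn":0},{"claw":0.2,"delta_pos":[0,0,-0.155],"turn":0},{"claw":0,"delta_pos":[0,0,-0.155],"turn":0},{"claw":-0.1,"delta_pos":[0,0,-0.155],"turn":0},{"claw":-0.2,"delta_pos":[0,0,-0.155],"turn":0},{"claw":-0.3,"delta_pos":[0,0,-0.155],"turn":0}]'
python3 -m creep '[{"claw":-0.35,"delta_pos":[0,0,0],"turn":0},{"claw":-0.4,"delta_pos":[0,0,0],"turn":0},{"claw":-1,"delta_pos":[0,0,0],"turn":0},{"claw":-1,"delta_pos":[0,0,0],"turn":0},{"claw":-1,"delta_pos":[0,0,0],"turn":0},{"claw":-1,"delta_pos":[0,0,0],"turn":0},{"claw":-1,"delta_pos":[0,0,0],"turn":0},{"claw":-1,"delta_pos":[0,0,0],"turn":0}]'
```

```text
time_s: 21.9
tool_pos: [0.5202, 0.246, 0.0415]
ee_rot: [3.141, -0.0, 1.634]
contact_force: [1.1, -0.6, 0.7]
gripper_width: 0.0368
gripper_force: 0.3
time_s: 22.7
tool_pos: [0.5202, 0.246, 0.0415]
ee_rot: [3.141, -0.0, 1.633]
contact_force: [-0.7, -0.3, 3.7]
gripper_width: 0.0345
gripper_force: 28.0
```

```bash

python3 -m creep '[{"claw":-1,"delta_pos":[0,0,0.06],"turn":0},{"claw":-1,"delta_pos":[0,0,0.2],"turn":0},{"claw":-1,"delta_pos":[0,0,0.35],"turn":0},{"claw":-1,"delta_pos":[0,0,0.5],"turn":0},{"claw":-1,"delta_pos":[0,0,0.65],"turn":0},{"claw":-1,"delta_pos":[0,0,0.8],"turn":0},{"claw":-1,"delta_pos":[0,0,0.92],"turn":0},{"claw":-1,"delta_pos":[0,0,1],"turn":0}]'
python3 -m creep '[{"claw":-1,"delta_pos":[0,-0.06,0.05],"turn":-0.01},{"claw":-1,"delta_pos":[0.01,-0.16,0.1],"turn":-0.02},{"claw":-1,"delta_pos":[0.01,-0.26,0.15],"turn":-0.04},{"claw":-1,"delta_pos":[0.02,-0.37,0.2],"turn":-0.05},{"claw":-1,"delta_pos":[0.02,-0.48,0.2],"turn":-0.07},{"claw":-1,"delta_pos":[0.03,-0.59,0.2],"turn":-0.09},{"claw":-1,"delta_pos":[0.03,-0.7,0.2],"turn":-0.11},{"claw":-1,"delta_pos":[0.04,-0.82,0.2],"turn":-0.127}]' >/dev/null
python3 -m creep '[{"claw":-1,"delta_pos":[0,-0.1,0],"turn":-0.01},{"claw":-1,"delta_pos":[0.01,-0.2,0],"turn":-0.03},{"claw":-1,"delta_pos":[0.01,-0.3,0],"turn":-0.05},{"claw":-1,"delta_pos":[0.02,-0.4,0],"turn":-0.06},{"claw":-1,"delta_pos":[0.02,-0.5,0],"turn":-0.08},{"claw":-1,"delta_pos":[0.03,-0.61,0],"turn":-0.09},{"claw":-1,"delta_pos":[0.03,-0.72,0],"turn":-0.11},{"claw":-1,"delta_pos":[0.04,-0.82,0],"turn":-0.127}]' >/dev/null
python3 -m creep '[{"claw":-1,"delta_pos":[0,-0.1,0],"turn":-0.01},{"claw":-1,"delta_pos":[0.01,-0.2,0],"turn":-0.03},{"claw":-1,"delta_pos":[0.01,-0.3,0],"turn":-0.05},{"claw":-1,"delta_pos":[0.02,-0.4,0],"turn":-0.06},{"claw":-1,"delta_pos":[0.02,-0.5,0],"turn":-0.08},{"claw":-1,"delta_pos":[0.03,-0.61,0],"turn":-0.09},{"claw":-1,"delta_pos":[0.03,-0.72,0],"turn":-0.11},{"claw":-1,"delta_pos":[0.04,-0.82,0],"turn":-0.127}]' >/dev/null
python3 -m creep '[{"claw":-1,"delta_pos":[0,-0.12,0],"turn":-0.01},{"claw":-1,"delta_pos":[0.01,-0.24,0],"turn":-0.03},{"claw":-1,"delta_pos":[0.01,-0.36,0],"turn":-0.05},{"claw":-1,"delta_pos":[0.02,-0.48,0],"turn":-0.07},{"claw":-1,"delta_pos":[0.02,-0.6,0],"turn":-0.09},{"claw":-1,"delta_pos":[0.03,-0.7,0],"turn":-0.11},{"claw":-1,"delta_pos":[0.03,-0.79,0],"turn":-0.124},{"claw":-1,"delta_pos":[0.03,-0.79,0],"turn":-0.124}]'
```

```text
time_s: 23.5
tool_pos: [0.5204, 0.2462, 0.143]
ee_rot: [3.14, -0.001, 1.633]
contact_force: [0.1, -0.3, -1.1]
gripper_width: 0.0346
gripper_force: 28.0
time_s: 26.7
tool_pos: [0.5348, -0.0802, 0.1612]
ee_rot: [3.141, 0.0, 0.046]
contact_force: [-0.5, -0.2, -1.3]
gripper_width: 0.035
gripper_force: 28.0
```

```bash

python3 -m creep '[{"claw":-1,"delta_pos":[0,0.01,-0.08],"turn":0},{"claw":-1,"delta_pos":[0,0.01,-0.2],"turn":0},{"claw":-1,"delta_pos":[0,0.01,-0.35],"turn":0},{"claw":-1,"delta_pos":[0,0.01,-0.5],"turn":0},{"claw":-1,"delta_pos":[0,0.01,-0.65],"turn":0},{"claw":-1,"delta_pos":[0,0.01,-0.78],"turn":0},{"claw":-1,"delta_pos":[0,0.01,-0.87],"turn":0},{"claw":-1,"delta_pos":[0,0.01,-0.92],"turn":0}]'
python3 - <<'E'
from h import *
c=snap("wrist"); s=snap("scene")
w=cv2.resize(c["image"][:,:,::-1],(800,600),interpolation=cv2.INTER_CUBIC)[200:500,250:600]
b=cv2.resize(s["image"][120:220,200:350,::-1],(450,300),interpolation=cv2.INTER_CUBIC)
cv2.imwrite("pics/w4.png",np.hstack([w,b]))
E
```

```text
time_s: 27.5
tool_pos: [0.5342, -0.0779, 0.0677]
ee_rot: [-3.141, 0.002, 0.047]
contact_force: [-0.3, -0.7, -1.0]
gripper_width: 0.035
gripper_force: 28.0
```

View pics/w4.png

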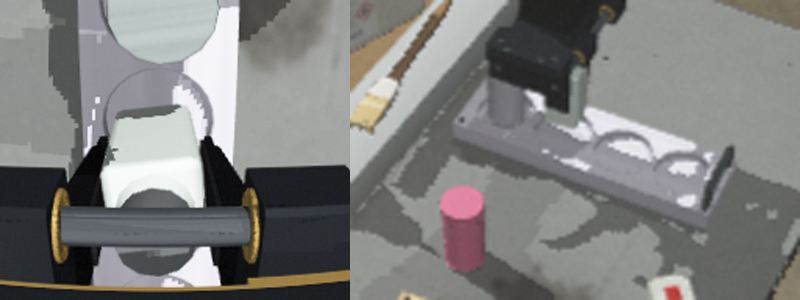

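The bottle hangs upright over the third pocket, slightly twisted about the vertical, with the pink tin clear. I'll lower it slowly.

```bash

python3 -m creep '[{"claw":-1,"delta_pos":[0,0,-0.06],"turn":0},{"claw":-1,"delta_pos":[0,0,-0.12],"turn":0},{"claw":-1,"delta_pos":[0,0,-0.17],"turn":0},{"claw":-1,"delta_pos":[0,0,-0.21],"turn":0},{"claw":-1,"delta_pos":[0,0,-0.24],"turn":0},{"claw":-1,"delta_pos":[0,0,-0.26],"turn":0},{"claw":-1,"delta_pos":[0,0,-0.27],"turn":0},{"claw":-1,"delta_pos":[0,0,-0.28],"turn":0}]'
python3 -m creep '[{"claw":-1,"delta_pos":[0,0,-0.005],"turn":0},{"claw":-1,"delta_pos":[0,0,-0.005],"turn":0},{"claw":-1,"delta_pos":[0,0,-0.01],"turn":0},{"claw":-1,"delta_pos":[0,0,-0.01],"turn":0},{"claw":-1,"delta_pos":[0,0,-0.013],"turn":0},{"claw":-1,"delta_pos":[0,0,-0.016],"turn":0},{"claw":-1,"delta_pos":[0,0,-0.016],"turn":0},{"claw":-1,"delta_pos":[0,0,-0.016],"turn":0}]'
```

```text
time_s: 28.4
tool_pos: [0.535, -0.0781, 0.0412]
ee_rot: [3.142, -0.0, 0.047]
contact_force: [-0.5, -0.1, -0.6]
gripper_width: 0.035
gripper_force: 28.0
time_s: 29.2
tool_pos: [0.5348, -0.078, 0.0395]
ee_rot: [3.142, -0.0, 0.047]
contact_force: [-0.6, -0.3, -0.3]
gripper_width: 0.0346
gripper_force: 28.0
```

```bash

python3 -m creep '[{"claw":-1,"delta_pos":[0,0,-0.003],"turn":0},{"claw":-1,"delta_pos":[0,0,-0.005],"turn":0},{"claw":-1,"delta_pos":[0,0,-0.005],"turn":0},{"claw":-1,"delta_pos":[0,0,-0.008],"turn":0},{"claw":-1,"delta_pos":[0,0,-0.01],"turn":0},{"claw":-1,"delta_pos":[0,0,-0.01],"turn":0},{"claw":-1,"delta_pos":[0,0,-0.01],"turn":0},{"claw":-1,"delta_pos":[0,0,-0.01],"turn":0}]'
python3 -m creep '[{"claw":-1,"delta_pos":[0,0,-0.002],"turn":0},{"claw":-1,"delta_pos":[0,0,-0.003],"turn":0},{"claw":-1,"delta_pos":[0,0,-0.004],"turn":0},{"claw":-1,"delta_pos":[0,0,-0.004],"turn":0},{"claw":-1,"delta_pos":[0,0,-0.005],"turn":0},{"claw":-1,"delta_pos":[0,0,-0.005],"turn":0},{"claw":-1,"delta_pos":[0,0,-0.005],"turn":0},{"claw":-1,"delta_pos":[0,0,-0.005],"turn":0}]'
```

```text
time_s: 30.0
tool_pos: [0.5348, -0.078, 0.0386]
ee_rot: [3.142, 0.0, 0.047]
contact_force: [0.7, -0.6, -0.9]
gripper_width: 0.0348
gripper_force: 28.0
time_s: 30.8
tool_pos: [0.5349, -0.0781, 0.0385]
ee_rot: [3.142, -0.0, 0.047]
contact_force: [-2.9, -0.0, 5.0]
gripper_width: 0.0352
gripper_force: 28.0
```

```bash

python3 -m creep '[{"claw":-0.2,"delta_pos":[0,0,0],"turn":0},{"claw":-0.1,"delta_pos":[0,0,0],"turn":0},{"claw":0,"delta_pos":[0,0,0],"turn":0},{"claw":0.2,"delta_pos":[0,0,0],"turn":0},{"claw":0.4,"delta_pos":[0,0,0],"turn":0},{"claw":0.6,"delta_pos":[0,0,0],"turn":0},{"claw":0.8,"delta_pos":[0,0,0],"turn":0},{"claw":0.8,"delta_pos":[0,0,0],"turn":0}]'
python3 -m creep '[{"claw":1,"delta_pos":[0,0,0.05],"turn":0},{"claw":1,"delta_pos":[0,0,0.15],"turn":0},{"claw":1,"delta_pos":[0,0,0.3],"turn":0},{"claw":1,"delta_pos":[0,0,0.45],"turn":0},{"claw":1,"delta_pos":[0,0,0.6],"turn":0},{"claw":1,"delta_pos":[0,0,0.75],"turn":0},{"claw":1,"delta_pos":[0,0,0.9],"turn":0},{"claw":1,"delta_pos":[0,0,1],"turn":0}]' >/dev/null
python3 -m creep '[{"claw":1,"delta_pos":[0,0.06,0.04],"turn":0.01},{"claw":1,"delta_pos":[-0.01,0.18,0.08],"turn":0.02},{"claw":1,"delta_pos":[-0.01,0.3,0.12],"turn":0.04},{"claw":1,"delta_pos":[-0.02,0.42,0.16],"turn":0.05},{"claw":1,"delta_pos":[-0.03,0.55,0.2],"turn":0.07},{"claw":1,"delta_pos":[-0.04,0.68,0.2],"turn":0.09},{"claw":1,"delta_pos":[-0.05,0.82,0.2],"turn":0.11},{"claw":1,"delta_pos":[-0.055,0.96,0.2],"turn":0.127}]' >/dev/null
python3 -m creep '[{"claw":1,"delta_pos":[0,0.12,0],"turn":0.01},{"claw":1,"delta_pos":[-0.01,0.24,0],"turn":0.03},{"claw":1,"delta_pos":[-0.02,0.36,0],"turn":0.05},{"claw":1,"delta_pos":[-0.02,0.48,0],"turn":0.06},{"claw":1,"delta_pos":[-0.03,0.6,0],"turn":0.08},{"claw":1,"delta_pos":[-0.04,0.72,0],"turn":0.09},{"claw":1,"delta_pos":[-0.05,0.84,0],"turn":0.11},{"claw":1,"delta_pos":[-0.055,0.96,0],"turn":0.127}]' >/dev/null
python3 -m creep '[{"claw":1,"delta_pos":[0,0.12,0],"turn":0.01},{"claw":1,"delta_pos":[-0.01,0.24,0],"turn":0.03},{"claw":1,"delta_pos":[-0.02,0.36,0],"turn":0.05},{"claw":1,"delta_pos":[-0.02,0.48,0],"turn":0.06},{"claw":1,"delta_pos":[-0.03,0.6,0],"turn":0.08},{"claw":1,"delta_pos":[-0.04,0.72,0],"turn":0.09},{"claw":1,"delta_pos":[-0.05,0.84,0],"turn":0.11},{"claw":1,"delta_pos":[-0.055,0.96,0],"turn":0.127}]' >/dev/null
python3 -m creep '[{"claw":1,"delta_pos":[0,0.13,0],"turn":0.01},{"claw":1,"delta_pos":[-0.01,0.27,0],"turn":0.03},{"claw":1,"delta_pos":[-0.02,0.41,0],"turn":0.05},{"claw":1,"delta_pos":[-0.03,0.55,0],"turn":0.07},{"claw":1,"delta_pos":[-0.04,0.7,0],"turn":0.09},{"claw":1,"delta_pos":[-0.05,0.84,0],"turn":0.11},{"claw":1,"delta_pos":[-0.055,0.95,0],"turn":0.124},{"claw":1,"delta_pos":[-0.055,0.95,0],"turn":0.124}]'
python3 - <<'E'
from h import *
c=snap("wrist"); s=snap("scene")
w=cv2.resize(c["image"][:,:,::-1],(800,600),interpolation=cv2.INTER_CUBIC)[50:450,250:600]
b=cv2.resize(s["image"][120:220,200:350,::-1],(450,300),interpolation=cv2.INTER_CUBIC)
o=np.zeros((400,800,3),np.uint8);o[:,:350]=w;o[:300,350:]=b
cv2.imwrite("pics/w5.png",o)
E
```

```text
time_s: 31.6
tool_pos: [0.5348, -0.078, 0.0381]
ee_rot: [3.142, -0.0, 0.047]
contact_force: [-0.2, 0.4, 0.5]
gripper_width: 0.0819
gripper_force: 0.0
time_s: 35.6
tool_pos: [0.5127, 0.3063, 0.158]
ee_rot: [3.142, -0.0, 1.635]
contact_force: [0.3, 0.5, 0.7]
gripper_width: 0.0951
gripper_force: 0.0
```

View pics/w5.png

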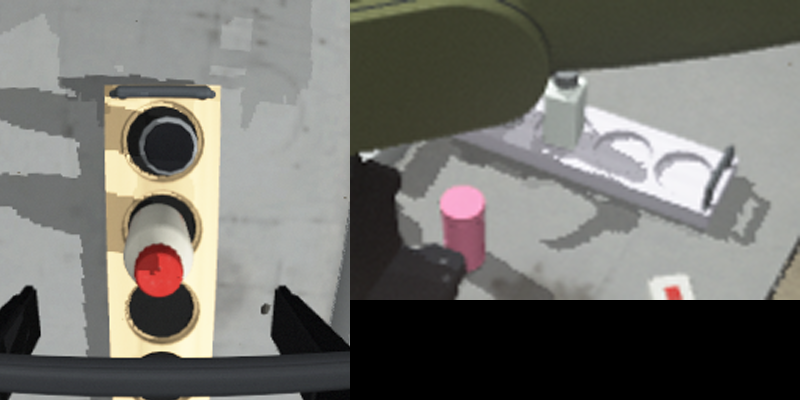

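The square bottle stands upright in the third pocket. The red cap is at (409,320), aligned with the gripper as before.

```bash

python3 -m creep '[{"claw":1,"delta_pos":[0.01,0,-0.1],"turn":0},{"claw":1,"delta_pos":[0.01,0,-0.2],"turn":0},{"claw":1,"delta_pos":[0.01,0,-0.35],"turn":0},{"claw":1,"delta_pos":[0.01,0,-0.5],"turn":0},{"claw":1,"delta_pos":[0.01,0,-0.65],"turn":0},{"claw":1,"delta_pos":[0.01,0,-0.8],"turn":0},{"claw":1,"delta_pos":[0.01,0,-0.9],"turn":0},{"claw":1,"delta_pos":[0.01,0,-1],"turn":0}]' >/dev/null
python3 -m creep '[{"claw":0.8,"delta_pos":[0,0,-0.07],"turn":0},{"claw":0.6,"delta_pos":[0,0,-0.12],"turn":0},{"claw":0.4,"delta_pos":[0,0,-0.17],"turn":0},{"claw":0.2,"delta_pos":[0,0,-0.17],"turn":0},{"claw":0.1,"delta_pos":[0,0,-0.17],"turn":0},{"claw":0,"delta_pos":[0,0,-0.17],"turn":0},{"claw":-0.1,"delta_pos":[0,0,-0.17],"turn":0},{"claw":-0.15,"delta_pos":[0,0,-0.17],"turn":0}]'
python3 -m creep '[{"claw":-0.2,"delta_pos":[0,0,0],"turn":0},{"claw":-0.3,"delta_pos":[0,0,0],"turn":0},{"claw":-1,"delta_pos":[0,0,0],"turn":0},{"claw":-1,"delta_pos":[0,0,0],"turn":0},{"claw":-1,"delta_pos":[0,0,0],"turn":0},{"claw":-1,"delta_pos":[0,0,0],"turn":0},{"claw":-1,"delta_pos":[0,0,0],"turn":0},{"claw":-1,"delta_pos":[0,0,0],"turn":0}]'
```

```text
time_s: 37.3
tool_pos: [0.514, 0.3051, 0.0414]
ee_rot: [3.141, -0.0, 1.633]
contact_force: [0.4, 0.8, 0.0]
gripper_width: 0.042
gripper_force: 0.0
time_s: 38.1
tool_pos: [0.5141, 0.305, 0.0413]
ee_rot: [3.141, -0.0, 1.633]
contact_force: [1.1, -0.5, 2.2]
gripper_width: 0.0392
gripper_force: 30.0
```

```bash

python3 -m creep '[{"claw":-1,"delta_pos":[0,0,0.06],"turn":0},{"claw":-1,"delta_pos":[0,0,0.2],"turn":0},{"claw":-1,"delta_pos":[0,0,0.35],"turn":0},{"claw":-1,"delta_pos":[0,0,0.5],"turn":0},{"claw":-1,"delta_pos":[0,0,0.65],"turn":0},{"claw":-1,"delta_pos":[0,0,0.8],"turn":0},{"claw":-1,"delta_pos":[0,0,0.92],"turn":0},{"claw":-1,"delta_pos":[0,0,1],"turn":0}]'
python3 -m creep '[{"claw":-1,"delta_pos":[0,-0.06,0.05],"turn":-0.01},{"claw":-1,"delta_pos":[-0.01,-0.18,0.1],"turn":-0.02},{"claw":-1,"delta_pos":[-0.03,-0.3,0.15],"turn":-0.04},{"claw":-1,"delta_pos":[-0.04,-0.43,0.2],"turn":-0.05},{"claw":-1,"delta_pos":[-0.06,-0.56,0.2],"turn":-0.07},{"claw":-1,"delta_pos":[-0.07,-0.7,0.2],"turn":-0.09},{"claw":-1,"delta_pos":[-0.09,-0.84,0.2],"turn":-0.11},{"claw":-1,"delta_pos":[-0.1,-0.97,0.2],"turn":-0.127}]' >/dev/null
python3 -m creep '[{"claw":-1,"delta_pos":[-0.01,-0.12,0],"turn":-0.01},{"claw":-1,"delta_pos":[-0.02,-0.24,0],"turn":-0.03},{"claw":-1,"delta_pos":[-0.04,-0.36,0],"turn":-0.05},{"claw":-1,"delta_pos":[-0.05,-0.48,0],"turn":-0.06},{"claw":-1,"delta_pos":[-0.06,-0.6,0],"turn":-0.08},{"claw":-1,"delta_pos":[-0.08,-0.72,0],"turn":-0.09},{"claw":-1,"delta_pos":[-0.09,-0.85,0],"turn":-0.11},{"claw":-1,"delta_pos":[-0.1,-0.97,0],"turn":-0.127}]' >/dev/null
python3 -m creep '[{"claw":-1,"delta_pos":[-0.01,-0.12,0],"turn":-0.01},{"claw":-1,"delta_pos":[-0.02,-0.24,0],"turn":-0.03},{"claw":-1,"delta_pos":[-0.04,-0.36,0],"turn":-0.05},{"claw":-1,"delta_pos":[-0.05,-0.48,0],"turn":-0.06},{"claw":-1,"delta_pos":[-0.06,-0.6,0],"turn":-0.08},{"claw":-1,"delta_pos":[-0.08,-0.72,0],"turn":-0.09},{"claw":-1,"delta_pos":[-0.09,-0.85,0],"turn":-0.11},{"claw":-1,"delta_pos":[-0.1,-0.97,0],"turn":-0.127}]' >/dev/null
python3 -m creep '[{"claw":-1,"delta_pos":[-0.01,-0.14,0],"turn":-0.01},{"claw":-1,"delta_pos":[-0.02,-0.28,0],"turn":-0.03},{"claw":-1,"delta_pos":[-0.04,-0.42,0],"turn":-0.05},{"claw":-1,"delta_pos":[-0.05,-0.56,0],"turn":-0.07},{"claw":-1,"delta_pos":[-0.06,-0.7,0],"turn":-0.09},{"claw":-1,"delta_pos":[-0.08,-0.84,0],"turn":-0.11},{"claw":-1,"delta_pos":[-0.09,-0.96,0],"turn":-0.124},{"claw":-1,"delta_pos":[-0.09,-0.96,0],"turn":-0.124}]'
```

```text
time_s: 38.9
tool_pos: [0.5143, 0.3053, 0.143]
ee_rot: [3.14, -0.001, 1.634]
contact_force: [-0.3, -0.5, -1.2]
gripper_width: 0.0393
gripper_force: 30.0
time_s: 42.1
tool_pos: [0.4747, -0.0835, 0.1611]
ee_rot: [3.141, -0.0, 0.045]
contact_force: [0.2, 0.2, -1.2]
gripper_width: 0.0393
gripper_force: 30.0
```

```bash

python3 -m creep '[{"claw":-1,"delta_pos":[0,0.01,-0.08],"turn":0},{"claw":-1,"delta_pos":[0,0.01,-0.2],"turn":0},{"claw":-1,"delta_pos":[0,0.01,-0.35],"turn":0},{"claw":-1,"delta_pos":[0,0.01,-0.5],"turn":0},{"claw":-1,"delta_pos":[0,0.01,-0.65],"turn":0},{"claw":-1,"delta_pos":[0,0.01,-0.78],"turn":0},{"claw":-1,"delta_pos":[0,0.01,-0.87],"turn":0},{"claw":-1,"delta_pos":[0,0.01,-0.92],"turn":0}]'
python3 - <<'E'
from h import *
c=snap("wrist"); s=snap("scene")
w=cv2.resize(c["image"][:,:,::-1],(800,600),interpolation=cv2.INTER_CUBIC)[200:500,250:600]
b=cv2.resize(s["image"][120:220,200:350,::-1],(450,300),interpolation=cv2.INTER_CUBIC)
cv2.imwrite("pics/w6.png",np.hstack([w,b]))
E
```

```text
time_s: 42.9
tool_pos: [0.4743, -0.0809, 0.0677]
ee_rot: [-3.141, 0.002, 0.047]
contact_force: [0.5, 0.0, -0.9]
gripper_width: 0.039
gripper_force: 30.0
```

View pics/w6.png

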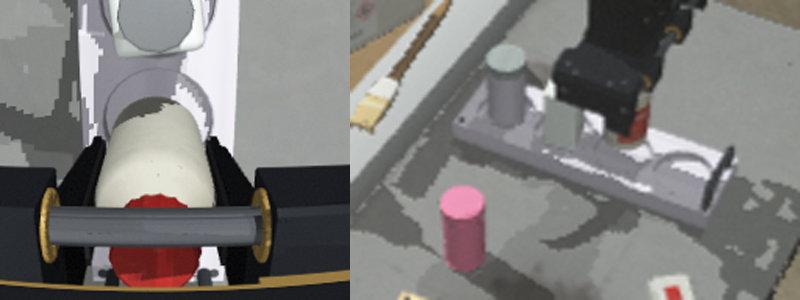

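The hardener is over the second pocket and centred in the rim seen at (160,115). The tin and square bottle are still upright.

```bash

python3 -m creep '[{"claw":-1,"delta_pos":[0,0,-0.06],"turn":0},{"claw":-1,"delta_pos":[0,0,-0.12],"turn":0},{"claw":-1,"delta_pos":[0,0,-0.17],"turn":0},{"claw":-1,"delta_pos":[0,0,-0.21],"turn":0},{"claw":-1,"delta_pos":[0,0,-0.24],"turn":0},{"claw":-1,"delta_pos":[0,0,-0.26],"turn":0},{"claw":-1,"delta_pos":[0,0,-0.27],"turn":0},{"claw":-1,"delta_pos":[0,0,-0.28],"turn":0}]'
python3 -m creep '[{"claw":-1,"delta_pos":[0,0,-0.005],"turn":0},{"claw":-1,"delta_pos":[0,0,-0.01],"turn":0},{"claw":-1,"delta_pos":[0,0,-0.013],"turn":0},{"claw":-1,"delta_pos":[0,0,-0.016],"turn":0},{"claw":-1,"delta_pos":[0,0,-0.02],"turn":0},{"claw":-1,"delta_pos":[0,0,-0.023],"turn":0},{"claw":-1,"delta_pos":[0,0,-0.026],"turn":0},{"claw":-1,"delta_pos":[0,0,-0.026],"turn":0}]'
```

```text
time_s: 43.8
tool_pos: [0.475, -0.0811, 0.0411]
ee_rot: [3.141, -0.0, 0.047]
contact_force: [0.3, 0.3, -1.6]
gripper_width: 0.0391
gripper_force: 30.0
time_s: 44.6
tool_pos: [0.4748, -0.081, 0.0384]
ee_rot: [-3.142, 0.0, 0.047]
contact_force: [0.3, 0.6, -2.3]
gripper_width: 0.039
gripper_force: 30.0
```

```bash

python3 -m creep '[{"claw":-1,"delta_pos":[0,0,-0.002],"turn":0},{"claw":-1,"delta_pos":[0,0,-0.003],"turn":0},{"claw":-1,"delta_pos":[0,0,-0.004],"turn":0},{"claw":-1,"delta_pos":[0,0,-0.005],"turn":0},{"claw":-1,"delta_pos":[0,0,-0.006],"turn":0},{"claw":-1,"delta_pos":[0,0,-0.006],"turn":0},{"claw":-1,"delta_pos":[0,0,-0.006],"turn":0},{"claw":-1,"delta_pos":[0,0,-0.006],"turn":0}]'
```

```text
time_s: 45.4
tool_pos: [0.475, -0.0811, 0.0383]
ee_rot: [3.142, -0.0, 0.047]
contact_force: [-2.9, 0.4, 6.0]
gripper_width: 0.0392
gripper_force: 30.0
```

```bash

python3 -m creep '[{"claw":-0.1,"delta_pos":[0,0,0],"turn":0},{"claw":0,"delta_pos":[0,0,0],"turn":0},{"claw":0.1,"delta_pos":[0,0,0],"turn":0},{"claw":0.2,"delta_pos":[0,0,0],"turn":0},{"claw":0.4,"delta_pos":[0,0,0],"turn":0},{"claw":0.6,"delta_pos":[0,0,0],"turn":0},{"claw":0.8,"delta_pos":[0,0,0],"turn":0},{"claw":0.8,"delta_pos":[0,0,0],"turn":0}]'
python3 -m creep '[{"claw":1,"delta_pos":[0,0,0.05],"turn":0},{"claw":1,"delta_pos":[0,0,0.15],"turn":0},{"claw":1,"delta_pos":[0,0,0.3],"turn":0},{"claw":1,"delta_pos":[0,0,0.45],"turn":0},{"claw":1,"delta_pos":[0,0,0.6],"turn":0},{"claw":1,"delta_pos":[0,0,0.75],"turn":0},{"claw":1,"delta_pos":[0,0,0.9],"turn":0},{"claw":1,"delta_pos":[0,0,1],"turn":0}]' >/dev/null
python3 -m creep '[{"claw":1,"delta_pos":[0,0.06,0.04],"turn":0.01},{"claw":1,"delta_pos":[0.01,0.18,0.08],"turn":0.02},{"claw":1,"delta_pos":[0.02,0.3,0.12],"turn":0.03},{"claw":1,"delta_pos":[0.03,0.42,0.16],"turn":0.04},{"claw":1,"delta_pos":[0.04,0.54,0.2],"turn":0.06},{"claw":1,"delta_pos":[0.05,0.66,0.2],"turn":0.07},{"claw":1,"delta_pos":[0.06,0.78,0.2],"turn":0.09},{"claw":1,"delta_pos":[0.075,0.9,0.2],"turn":0.101}]' >/dev/null
python3 -m creep '[{"claw":1,"delta_pos":[0.01,0.11,0],"turn":0.01},{"claw":1,"delta_pos":[0.02,0.22,0],"turn":0.02},{"claw":1,"delta_pos":[0.03,0.33,0],"turn":0.03},{"claw":1,"delta_pos":[0.04,0.45,0],"turn":0.05},{"claw":1,"delta_pos":[0.05,0.56,0],"turn":0.06},{"claw":1,"delta_pos":[0.06,0.67,0],"turn":0.07},{"claw":1,"delta_pos":[0.07,0.78,0],"turn":0.09},{"claw":1,"delta_pos":[0.075,0.9,0],"turn":0.101}]' >/dev/null
python3 -m creep '[{"claw":1,"delta_pos":[0.01,0.11,0],"turn":0.01},{"claw":1,"delta_pos":[0.02,0.22,0],"turn":0.02},{"claw":1,"delta_pos":[0.03,0.33,0],"turn":0.03},{"claw":1,"delta_pos":[0.04,0.45,0],"turn":0.05},{"claw":1,"delta_pos":[0.05,0.56,0],"turn":0.06},{"claw":1,"delta_pos":[0.06,0.67,0],"turn":0.07},{"claw":1,"delta_pos":[0.07,0.78,0],"turn":0.09},{"claw":1,"delta_pos":[0.075,0.9,0],"turn":0.101}]' >/dev/null
python3 -m creep '[{"claw":1,"delta_pos":[0.01,0.11,0],"turn":0.01},{"claw":1,"delta_pos":[0.02,0.22,0],"turn":0.02},{"claw":1,"delta_pos":[0.03,0.33,0],"turn":0.03},{"claw":1,"delta_pos":[0.04,0.45,0],"turn":0.05},{"claw":1,"delta_pos":[0.05,0.56,0],"turn":0.06},{"claw":1,"delta_pos":[0.06,0.67,0],"turn":0.07},{"claw":1,"delta_pos":[0.07,0.78,0],"turn":0.09},{"claw":1,"delta_pos":[0.075,0.9,0],"turn":0.101}]' >/dev/null
python3 -m creep '[{"claw":1,"delta_pos":[0.01,0.13,0],"turn":0.01},{"claw":1,"delta_pos":[0.02,0.26,0],"turn":0.03},{"claw":1,"delta_pos":[0.03,0.4,0],"turn":0.05},{"claw":1,"delta_pos":[0.04,0.53,0],"turn":0.06},{"claw":1,"delta_pos":[0.05,0.66,0],"turn":0.08},{"claw":1,"delta_pos":[0.06,0.78,0],"turn":0.09},{"claw":1,"delta_pos":[0.075,0.875,0],"turn":0.101},{"claw":1,"delta_pos":[0.075,0.875,0],"turn":0.101}]'
python3 - <<'E'
from h import *
c=snap("wrist"); s=snap("scene")
w=cv2.resize(c["image"][:,:,::-1],(800,600),interpolation=cv2.INTER_CUBIC)[50:450,250:600]
b=cv2.resize(s["image"][120:220,200:350,::-1],(450,300),interpolation=cv2.INTER_CUBIC)
o=np.zeros((400,800,3),np.uint8);o[:,:350]=w;o[:300,350:]=b
cv2.imwrite("pics/w7.png",o)
E
```

```text
time_s: 46.2
tool_pos: [0.4748, -0.081, 0.0378]
ee_rot: [-3.142, 0.0, 0.047]
contact_force: [0.7, 0.2, -0.8]
gripper_width: 0.0825
gripper_force: 0.0
time_s: 51.0
tool_pos: [0.5124, 0.3676, 0.1578]
ee_rot: [3.142, -0.0, 1.635]
contact_force: [0.3, 0.5, -1.0]
gripper_width: 0.0951
gripper_force: 0.0
```

View pics/w7.png

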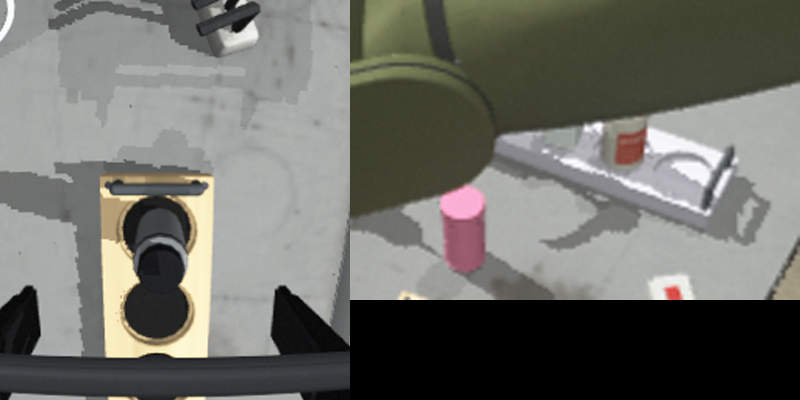

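The tube cap is at (411,317), aligned with the gripper. The hardener stands upright in pocket 2.

```bash

python3 -m creep '[{"claw":1,"delta_pos":[0.01,0,-0.1],"turn":0},{"claw":1,"delta_pos":[0.01,0,-0.2],"turn":0},{"claw":1,"delta_pos":[0.01,0,-0.35],"turn":0},{"claw":1,"delta_pos":[0.01,0,-0.5],"turn":0},{"claw":1,"delta_pos":[0.01,0,-0.65],"turn":0},{"claw":1,"delta_pos":[0.01,0,-0.8],"turn":0},{"claw":1,"delta_pos":[0.01,0,-0.9],"turn":0},{"claw":1,"delta_pos":[0.01,0,-1],"turn":0}]' >/dev/null
python3 -m creep '[{"claw":0.8,"delta_pos":[0,0,-0.07],"turn":0},{"claw":0.6,"delta_pos":[0,0,-0.12],"turn":0},{"claw":0.4,"delta_pos":[0,0,-0.17],"turn":0},{"claw":0.2,"delta_pos":[0,0,-0.17],"turn":0},{"claw":0,"delta_pos":[0,0,-0.17],"turn":0},{"claw":-0.1,"delta_pos":[0,0,-0.17],"turn":0},{"claw":-0.2,"delta_pos":[0,0,-0.17],"turn":0},{"claw":-0.3,"delta_pos":[0,0,-0.17],"turn":0}]'
python3 -m creep '[{"claw":-0.35,"delta_pos":[0,0,0],"turn":0},{"claw":-0.45,"delta_pos":[0,0,0],"turn":0},{"claw":-1,"delta_pos":[0,0,0],"turn":0},{"claw":-1,"delta_pos":[0,0,0],"turn":0},{"claw":-1,"delta_pos":[0,0,0],"turn":0},{"claw":-1,"delta_pos":[0,0,0],"turn":0},{"claw":-1,"delta_pos":[0,0,0],"turn":0},{"claw":-1,"delta_pos":[0,0,0],"turn":0}]'
```

```text
time_s: 52.7
tool_pos: [0.5135, 0.3666, 0.0412]
ee_rot: [3.141, -0.0, 1.633]
contact_force: [-0.5, -0.1, -0.5]
gripper_width: 0.0371
gripper_force: 0.0
time_s: 53.5
tool_pos: [0.5138, 0.3666, 0.0412]
ee_rot: [3.141, -0.0, 1.633]
contact_force: [2.5, 0.1, 2.0]
gripper_width: 0.0293
gripper_force: 30.0
```

```bash

python3 -m creep '[{"claw":-1,"delta_pos":[0,0,0.06],"turn":0},{"claw":-1,"delta_pos":[0,0,0.2],"turn":0},{"claw":-1,"delta_pos":[0,0,0.35],"turn":0},{"claw":-1,"delta_pos":[0,0,0.5],"turn":0},{"claw":-1,"delta_pos":[0,0,0.65],"turn":0},{"claw":-1,"delta_pos":[0,0,0.8],"turn":0},{"claw":-1,"delta_pos":[0,0,0.92],"turn":0},{"claw":-1,"delta_pos":[0,0,1],"turn":0}]'
python3 -m creep '[{"claw":-1,"delta_pos":[-0.01,-0.06,0.05],"turn":-0.01},{"claw":-1,"delta_pos":[-0.03,-0.17,0.1],"turn":-0.02},{"claw":-1,"delta_pos":[-0.06,-0.29,0.15],"turn":-0.03},{"claw":-1,"delta_pos":[-0.09,-0.41,0.2],"turn":-0.04},{"claw":-1,"delta_pos":[-0.12,-0.53,0.2],"turn":-0.06},{"claw":-1,"delta_pos":[-0.15,-0.65,0.2],"turn":-0.07},{"claw":-1,"delta_pos":[-0.18,-0.77,0.2],"turn":-0.09},{"claw":-1,"delta_pos":[-0.2,-0.9,0.2],"turn":-0.101}]' >/dev/null
python3 -m creep '[{"claw":-1,"delta_pos":[-0.02,-0.11,0],"turn":-0.01},{"claw":-1,"delta_pos":[-0.05,-0.22,0],"turn":-0.02},{"claw":-1,"delta_pos":[-0.07,-0.33,0],"turn":-0.03},{"claw":-1,"delta_pos":[-0.1,-0.45,0],"turn":-0.05},{"claw":-1,"delta_pos":[-0.12,-0.56,0],"turn":-0.06},{"claw":-1,"delta_pos":[-0.15,-0.67,0],"turn":-0.07},{"claw":-1,"delta_pos":[-0.17,-0.78,0],"turn":-0.09},{"claw":-1,"delta_pos":[-0.2,-0.9,0],"turn":-0.101}]' >/dev/null
python3 -m creep '[{"claw":-1,"delta_pos":[-0.02,-0.11,0],"turn":-0.01},{"claw":-1,"delta_pos":[-0.05,-0.22,0],"turn":-0.02},{"claw":-1,"delta_pos":[-0.07,-0.33,0],"turn":-0.03},{"claw":-1,"delta_pos":[-0.1,-0.45,0],"turn":-0.05},{"claw":-1,"delta_pos":[-0.12,-0.56,0],"turn":-0.06},{"claw":-1,"delta_pos":[-0.15,-0.67,0],"turn":-0.07},{"claw":-1,"delta_pos":[-0.17,-0.78,0],"turn":-0.09},{"claw":-1,"delta_pos":[-0.2,-0.9,0],"turn":-0.101}]' >/dev/null
python3 -m creep '[{"claw":-1,"delta_pos":[-0.02,-0.11,0],"turn":-0.01},{"claw":-1,"delta_pos":[-0.05,-0.22,0],"turn":-0.02},{"claw":-1,"delta_pos":[-0.07,-0.33,0],"turn":-0.03},{"claw":-1,"delta_pos":[-0.1,-0.45,0],"turn":-0.05},{"claw":-1,"delta_pos":[-0.12,-0.56,0],"turn":-0.06},{"claw":-1,"delta_pos":[-0.15,-0.67,0],"turn":-0.07},{"claw":-1,"delta_pos":[-0.17,-0.78,0],"turn":-0.09},{"claw":-1,"delta_pos":[-0.2,-0.9,0],"turn":-0.101}]' >/dev/null
python3 -m creep '[{"claw":-1,"delta_pos":[-0.02,-0.13,0],"turn":-0.01},{"claw":-1,"delta_pos":[-0.05,-0.26,0],"turn":-0.03},{"claw":-1,"delta_pos":[-0.08,-0.4,0],"turn":-0.05},{"claw":-1,"delta_pos":[-0.11,-0.53,0],"turn":-0.06},{"claw":-1,"delta_pos":[-0.14,-0.66,0],"turn":-0.08},{"claw":-1,"delta_pos":[-0.17,-0.8,0],"turn":-0.09},{"claw":-1,"delta_pos":[-0.185,-0.91,0],"turn":-0.101},{"claw":-1,"delta_pos":[-0.185,-0.91,0],"turn":-0.101}]'
```

```text
time_s: 54.3
tool_pos: [0.5138, 0.3667, 0.1428]
ee_rot: [3.14, -0.001, 1.633]
contact_force: [0.2, -1.5, -1.1]
gripper_width: 0.0297
gripper_force: 30.0
time_s: 58.3
tool_pos: [0.4146, -0.0857, 0.1609]
ee_rot: [3.141, -0.0, 0.044]
contact_force: [0.8, 0.6, -1.3]
gripper_width: 0.0296
gripper_force: 30.0
```

```bash

python3 -m creep '[{"claw":-1,"delta_pos":[0,0.01,-0.08],"turn":0},{"claw":-1,"delta_pos":[0,0.01,-0.2],"turn":0},{"claw":-1,"delta_pos":[0,0.01,-0.35],"turn":0},{"claw":-1,"delta_pos":[0,0.01,-0.5],"turn":0},{"claw":-1,"delta_pos":[0,0.01,-0.65],"turn":0},{"claw":-1,"delta_pos":[0,0.01,-0.78],"turn":0},{"claw":-1,"delta_pos":[0,0.01,-0.87],"turn":0},{"claw":-1,"delta_pos":[0,0.01,-0.92],"turn":0}]'
python3 - <<'E'
from h import *
c=snap("wrist"); s=snap("scene")
w=cv2.resize(c["image"][:,:,::-1],(800,600),interpolation=cv2.INTER_CUBIC)[200:500,250:600]
b=cv2.resize(s["image"][120:220,200:350,::-1],(450,300),interpolation=cv2.INTER_CUBIC)
cv2.imwrite("pics/w8.png",np.hstack([w,b]))
E
```

```text
time_s: 59.1
tool_pos: [0.4142, -0.0831, 0.0674]
ee_rot: [-3.141, 0.002, 0.048]
contact_force: [0.3, 0.2, -0.2]
gripper_width: 0.0295
gripper_force: 30.0
```

View pics/w8.png

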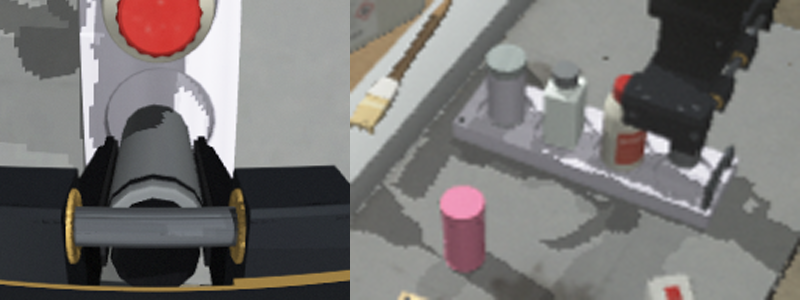

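The tube is centred over the pocket by the handle, with the rim near (160,115). The other three stand upright.

```bash

python3 -m creep '[{"claw":-1,"delta_pos":[0,0,-0.06],"turn":0},{"claw":-1,"delta_pos":[0,0,-0.12],"turn":0},{"claw":-1,"delta_pos":[0,0,-0.17],"turn":0},{"claw":-1,"delta_pos":[0,0,-0.21],"turn":0},{"claw":-1,"delta_pos":[0,0,-0.24],"turn":0},{"claw":-1,"delta_pos":[0,0,-0.26],"turn":0},{"claw":-1,"delta_pos":[0,0,-0.27],"turn":0},{"claw":-1,"delta_pos":[0,0,-0.28],"turn":0}]'
python3 -m creep '[{"claw":-1,"delta_pos":[0,0,-0.005],"turn":0},{"claw":-1,"delta_pos":[0,0,-0.01],"turn":0},{"claw":-1,"delta_pos":[0,0,-0.013],"turn":0},{"claw":-1,"delta_pos":[0,0,-0.016],"turn":0},{"claw":-1,"delta_pos":[0,0,-0.02],"turn":0},{"claw":-1,"delta_pos":[0,0,-0.023],"turn":0},{"claw":-1,"delta_pos":[0,0,-0.026],"turn":0},{"claw":-1,"delta_pos":[0,0,-0.026],"turn":0}]'
python3 -m creep '[{"claw":-1,"delta_pos":[0,0,-0.001],"turn":0},{"claw":-1,"delta_pos":[0,0,-0.002],"turn":0},{"claw":-1,"delta_pos":[0,0,-0.003],"turn":0},{"claw":-1,"delta_pos":[0,0,-0.004],"turn":0},{"claw":-1,"delta_pos":[0,0,-0.005],"turn":0},{"claw":-1,"delta_pos":[0,0,-0.005],"turn":0},{"claw":-1,"delta_pos":[0,0,-0.005],"turn":0},{"claw":-1,"delta_pos":[0,0,-0.005],"turn":0}]'
```

```text
time_s: 60.0
tool_pos: [0.4149, -0.0836, 0.0409]
ee_rot: [3.142, -0.0, 0.047]
contact_force: [-0.1, 0.4, -0.6]
gripper_width: 0.0297
gripper_force: 30.0
time_s: 60.8
tool_pos: [0.4148, -0.0835, 0.0382]
ee_rot: [-3.142, 0.0, 0.047]
contact_force: [-0.5, -0.4, -1.4]
gripper_width: 0.0295
gripper_force: 30.0
time_s: 61.6
tool_pos: [0.4149, -0.0836, 0.0382]
ee_rot: [-3.142, 0.0, 0.047]
contact_force: [-3.6, 0.8, 4.9]
gripper_width: 0.0296
gripper_force: 30.0
```

Contact is confirmed. I'll release, lift and clear away to view.

```bash

python3 -m creep '[{"claw":-0.3,"delta_pos":[0,0,0],"turn":0},{"claw":-0.2,"delta_pos":[0,0,0],"turn":0},{"claw":0,"delta_pos":[0,0,0],"turn":0},{"claw":0.2,"delta_pos":[0,0,0],"turn":0},{"claw":0.4,"delta_pos":[0,0,0],"turn":0},{"claw":0.6,"delta_pos":[0,0,0],"turn":0},{"claw":0.8,"delta_pos":[0,0,0],"turn":0},{"claw":0.8,"delta_pos":[0,0,0],"turn":0}]'
python3 -m creep '[{"claw":1,"delta_pos":[0,0,0.05],"turn":0},{"claw":1,"delta_pos":[0,0,0.15],"turn":0},{"claw":1,"delta_pos":[0,0,0.3],"turn":0},{"claw":1,"delta_pos":[0,0,0.45],"turn":0},{"claw":1,"delta_pos":[0,0,0.6],"turn":0},{"claw":1,"delta_pos":[0,0,0.75],"turn":0},{"claw":1,"delta_pos":[0,0,0.9],"turn":0},{"claw":1,"delta_pos":[0,0,1],"turn":0}]' >/dev/null
python3 -m creep '[{"claw":1,"delta_pos":[0,-0.1,0.1],"turn":0},{"claw":1,"delta_pos":[0,-0.2,0.2],"turn":0},{"claw":1,"delta_pos":[0,-0.3,0.3],"turn":0},{"claw":1,"delta_pos":[0,-0.4,0.4],"turn":0},{"claw":1,"delta_pos":[0,-0.55,0.5],"turn":0},{"claw":1,"delta_pos":[0,-0.7,0.5],"turn":0},{"claw":1,"delta_pos":[0,-0.85,0.5],"turn":0},{"claw":1,"delta_pos":[0,-1,0.5],"turn":0}]' >/dev/null
python3 -m creep '[{"claw":1,"delta_pos":[0,-0.1,0],"turn":0},{"claw":1,"delta_pos":[0,-0.2,0],"turn":0},{"claw":1,"delta_pos":[0,-0.35,0],"turn":0},{"claw":1,"delta_pos":[0,-0.5,0],"turn":0},{"claw":1,"delta_pos":[0,-0.65,0],"turn":0},{"claw":1,"delta_pos":[0,-0.8,0],"turn":0},{"claw":1,"delta_pos":[0,-1,0],"turn":0},{"claw":1,"delta_pos":[0,-1,0],"turn":0}]'
python3 - <<'E'
from h import *
t=snap("top"); s=snap("scene")
a=cv2.resize(t["image"][145:250,280:340,::-1],None,fx=5,fy=5,interpolation=cv2.INTER_CUBIC)
b=cv2.resize(s["image"][120:225,205:340,::-1],None,fx=3.7,fy=5,interpolation=cv2.INTER_CUBIC)
cv2.imwrite("pics/end.png",np.hstack([a,b[:a.shape[0]]])); print(sense()["time_s"])
E
```

```text
time_s: 62.4
tool_pos: [0.4148, -0.0836, 0.0378]
ee_rot: [3.142, -0.0, 0.047]
contact_force: [0.1, -0.5, 0.0]
gripper_width: 0.0805
gripper_force: 0.0
time_s: 64.8
tool_pos: [0.4147, -0.2857, 0.1878]
ee_rot: [3.141, 0.0, 0.045]
contact_force: [0.7, 0.4, 0.1]
gripper_width: 0.0951
gripper_force: 0.0
64.9
```

View pics/end.png

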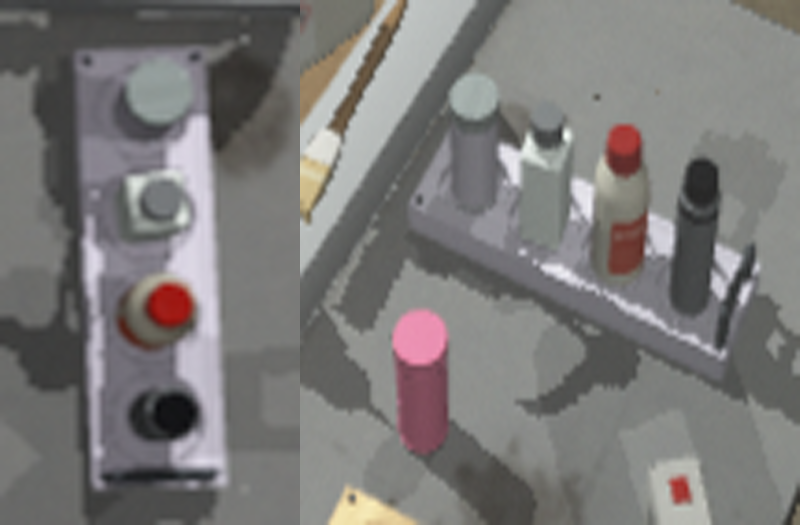

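From the handle end, the tube, hardener, square bottle and tin stand upright in their pockets. The pink tin is untouched.

```bash
python3 -c "
from bench import *
print(finish_job())"
```

```text
the job is handed in; nothing more can be done
None
```

The job is handed in at about 65 s: counted from the metal rack's handle, the slim tube, hardener bottle, square bottle and round tin stand upright in its pockets, each lowered until it touched the floor before release.

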